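Tip the tube rack onto its feet and push it to the stop rail

ROBOT

A 6-joint arm with a two-finger parallel gripper is mounted at the origin on the work surface. World frame = base frame: x ahead of the robot, y to its left, z up, the work surface at z = 0. Lengths are in mm, angles in rad, forces in N, time in s.
With the tool pointing down it reaches from about 350 to 775 mm from the base axis. Payload 7.3 kg.
Tool frame: the origin (TCP) lies between the finger pads; the fingertips stand bot.tip_extent ahead of it and the grasp point (between the pads) lies 6 mm ahead of it (bot.tip_extent is the distance from the TCP to the fingertips, in mm); x points along the fingers, y is the direction in which the jaws open and shut, and the axes are right-handed (so a half turn about x gives the same grasp; the last joint's range is limited). The gripper opens to 92 mm and grips with 3 to 60 N. Pads are 19 mm wide; open, the fingers measure 130 mm over their backs; the gripper's body (75 mm by 190 mm) begins 47 mm behind the grasp point.
Start: joints at [1.112, 0.342, 1.524, -0, 1.275, -0.146], TCP at [161.54, 499.547, 251.741] pointing down, gripper open.
Joint ranges: [-2.53, 2.53], [-0.77, 2.02], [0.04, 2.7], [-1, 4.14], [0.28, 2.66], [-3.11, 3.11]. Speed limits (rad/s): [2.57, 2.57, 3.14, 3.14, 3.14, 3.14].

INTERFACE

Orientations are given as [roll, pitch, yaw] about the fixed x, y, z axes, in that order (R = Rz(yaw) Ry(pitch) Rx(roll)).
In Python, from plant import bot, capture, workorder gives the robot as it stands. The module is installed in compiled form; this text tells all that it offers.
- The arm moves only by the shell command python3 -m crank 'ROWS'. ROWS is JSON, a list of rows, each an object with "linear": the shift along the tool's x, y, z in cm, a list of three; "delta_rot": the turn, a rotation vector about the tool's x, y, z in degrees, a list of three; "fingers": the opening, from 0 (shut) to 1 (fully open). In form: [{"linear": [x, y, z], "delta_rot": [wx, wy, wz], "fingers": fingers}, ...]. A call has exactly 5 rows; each row shifts and turns the commanded pose from where the row before left it, along the tool's axes as they then stand; what a row does not reach is not made up. A row lasts 1/10 s, in which the tool goes at most 50 mm and 8.59 degrees, less where a joint would pass 70% of its speed; a pose out of reach is approached as far as the arm can. A call with a gripper value outside its range is refused whole. The fingers move at their own pace and stop on an object; the grip force is fixed at half the most. Time passes only in rows, so rows that do not move let the fingers close, or fill a call up. It gives the time, the measured TCP pose, the force and the opening at its end, in the units of the state.
- bot.get_obs(): the state, without advancing time (a new reading comes with each control period).
- capture(name): name is "side" or "top"; returns a dict with "image" (420x560x3 uint8, blue, green, red), "mtx" (3x3 intrinsics, pixels), "pose" (4x4, takes a point from camera to world coordinates). Camera axes: x right, y down, z forward; pixel columns grow to the right and rows downward; lengths in mm; the calibration is good to about 2 mm. A picture is of the moment at which its call begins. There is no depth.
- workorder.close_job(): hands the job in, once; it reports no verdict.
The state is a dict: "time": time; "joint_positions": joint angles; "dq": joint speeds; "tau": joint torques, N m; "tool_pos": TCP position; "tcp_rot": TCP orientation; "contact_force": force on the tool from outside, world axes, zero at the start; "moment": the same for the moment, N m; "grip_width": finger opening in mm.
Only numpy, scipy, OpenCV 4.12 (cv2) and the standard library are available. Lean on these libraries where they do the work, as an engineer would, in place of code of your own. Each camera call takes 0.05 s, during which the arm holds its last target. There are 200 camera calls.

TASK

The empty black tube rack has been left standing on its long side: push it over with the fingertips so that it comes down on its feet with the wells facing up. Then push it along the bench until its long side lies flush against the aluminium stop rail, without sticking out past the rail's ends. Do not lift or carry the rack, and leave the yellow box, the bottle and the blue box where they stand.

Things in the scene. Friction and masses are not known exactly. Their poses are not given: they have to be found in the camera images.
- rack: black tube rack, flat-sided block 90 mm wide (its x), 160 long (y), 45 high (z), 150-310 g, friction about 1 or less. Origin: centre of its plain foot face; +z points out of the wells. At the start it stands 90 mm tall on a long side, x up, z level and towards the robot within 45 degrees, origin 45 mm above the bench. Fallen on its feet, z is up, x towards the rail, origin on the bench.
- rack_wells (a point): centre of the rack's flat 90 x 160 mm top face, marked with 4 x 8 grey-rimmed wells (no real depth). At the start it is the upright face towards the robot. Pushed near its upper edge, away from the robot, the rack goes over past about 27 degrees of lean and falls onto its feet; its origin then lies about 45 mm farther on.
- rack_near (a point): centre of the 160 x 45 mm long side on which the rack stands at the start. Once the rack lies on its feet this side is upright, faces the robot and is the side to push on; the opposite long side goes against the rail.
- rail: aluminium stop rail fixed to the bench, 400 mm long (y), 16 thick, 26 high, 4 mm flange behind, flat pale blue pad in front. Origin: middle of its front face (towards the robot), at bench height; x points through the rail away from the robot, z up. Turned up to 17 degrees. The rack is home when its origin is 45 mm in front of this face (x = -0.045 in this frame).
- tip_box: closed yellow pipette-tip box, 84 x 119 mm, 62 mm high, loose, standing beyond one end of the pad; origin at the centre of its underside. Must not be moved.
- reagent: amber reagent bottle with a blue cap, 60 mm across, about 120 mm high, loose, standing beyond the other end of the pad; origin at the centre of its underside. Must not be moved.
- cryo_box: blue sample box with a clear lid, 74 x 74 mm, 50 mm high, loose, standing beyond the pad's right-hand end (negative y), nearer the robot than the bottle or yellow box on that side; origin at the centre of its underside. Must not be moved.

How it is judged (in metres and radians):
On the way, in this order (a step that is already met when the one before it is completed fails the run):
1. the rack has been tipped onto its feet, wells up (angle between rack's own z axis and vertical below 0.1 rad and height (world z) of rack below 0.008 m), for 0.2 s.
2. the rack lies flush against the stop rail (angle between rack's own z axis and vertical below 0.06 rad and x of rack in the frame of rail between -0.05 and -0.04 m and angle between the x axis of rack and the x axis of rail, either way round below 0.06 rad), for 0.2 s.
At the end, for the whole second after the job is handed in: The rack rests on its feet on the bench, wells up (within 0.06 rad), its long side against the front face of the rail (gap at most 5 mm at its middle, parallel within 0.06 rad) and not past either end of the rail by more than 5 mm; it is at rest (all of step 2 and height (world z) of rack below 0.005 m and y of rack in the frame of rail between -0.125 and 0.125 m and linear speed of rack below 0.01 m/s); the robot touches nothing.
It fails at once if the rack was lifted or carried: its underside's centre rose more than 17 mm above its height when standing, or it was raised off the bench while level (height (world z) of rack above 0.062 m or (angle between rack's own z axis and vertical below 0.15 rad and height (world z) of rack above 0.016 m)).
It fails at once if the rack was tipped the wrong way, onto its wells (angle between rack's own z axis and vertical above 2.1 rad).
It fails at once if the yellow box, the bottle or the blue box was moved more than 15 mm or tipped (distance of any of tip_box, reagent, cryo_box from where it was at the start of the episode above 0.015 m or angle between reagent's own z axis and vertical above 0.3 rad).
It also fails if it takes over 48 s, if anything falls off the work surface, if the arm or the gripper's body presses on something with over 40 N, if the wrist force passes 120 N, or if a joint passes its speed limit or range.

## Working session

There is one attempt and no reset: what is moved stays moved. The work goes in short steps, Python scripts to look and compute and a shell command to move; the robot and the scene stay as the last step left them, time stands still between calls to the robot, and variables do not carry over. Pictures are saved under pics/ and viewed, on a budget of 10 in all, crops included, one or two more only if the job needs it, and the job is handed in when it is done.

```bash
mkdir -p pics; python3 - <<'E'
from plant import bot,capture
import cv2,numpy as np
for n in("top","side"):
    c=capture(n);cv2.imwrite(f"pics/{n}0.png",c["image"]);np.savez(f"{n}0.npz",**c)
    print(n,c["mtx"].round(1).tolist(),c["pose"].round(3).tolist())
o=bot.get_obs();print(o,bot.tip_extent)
E
```

```text
top [[403.3, 0.0, 280.7], [0.0, 403.3, 199.7], [0.0, 0.0, 1.0]] [[0.001, -0.997, 0.081, 502.038], [-1.0, -0.002, -0.009, 12.636], [0.009, -0.081, -0.997, 930.581], [0.0, 0.0, 0.0, 1.0]]
side [[451.2, 0.0, 281.1], [0.0, 451.2, 207.4], [0.0, 0.0, 1.0]] [[0.974, -0.168, 0.149, 419.161], [-0.224, -0.775, 0.591, -559.47], [0.017, -0.609, -0.793, 798.366], [0.0, 0.0, 0.0, 1.0]]
{'time': 0.1, 'joint_positions': array([ 1.11197333e+00,  3.42650032e-01,  1.52489459e+00, -1.40695540e-06,
        1.27541031e+00, -1.46003623e-01]), 'dq': array([ 0.00214772, -0.00157789, -0.00290967,  0.00025738, -0.00083093,
       -0.00121561]), 'tau': array([ 1.20487937e-03, -4.32011032e+01, -2.44695550e+01,  7.18683307e-02,
        5.26807085e-02, -8.07576930e-05]), 'tool_pos': array([161.40231534, 499.23733035, 251.12539494]), 'tcp_rot': array([-1.71581229,  1.56943405, -2.02863126]), 'contact_force': array([-0.6404824 ,  0.62775694, -0.41576919]), 'moment': array([-0.00464209,  0.02032046, -0.00756517]), 'grip_width': 91.72662627497334} 25.0
```

View pics/top0.png

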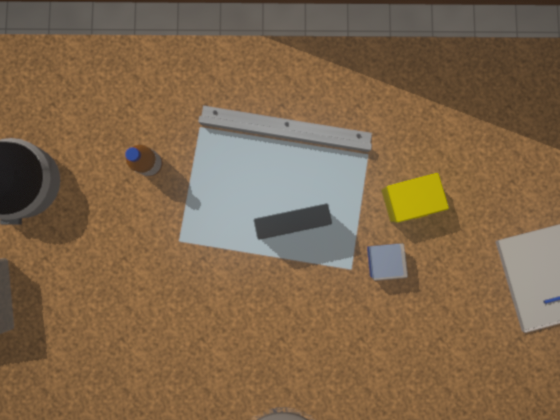

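View pics/side0.png

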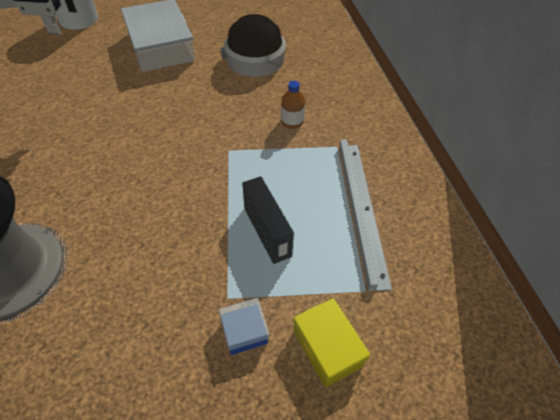

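```bash
cat > h.py <<'E'
import numpy as np,cv2
def ray(c,uv,z):
    uv=np.atleast_2d(uv).astype(float)
    d=np.c_[uv,np.ones(len(uv))]@np.linalg.inv(c["mtx"]).T@c["pose"][:3,:3].T
    o=c["pose"][:3,3]
    return (o+d*((z-o[2])/d[:,2])[:,None])[:,:2]
def proj(c,P):
    P=np.atleast_2d(P)
    q=(P-c["pose"][:3,3])@c["pose"][:3,:3]@c["mtx"].T
    return q[:,:2]/q[:,2:]
def blob(m):
    cs,_=cv2.findContours(m.astype(np.uint8),0,2)
    return max(cs,key=cv2.contourArea)
E
python3 - <<'E'
from h import *
c=dict(np.load("top0.npz"));im=c["image"];hsv=cv2.cvtColor(im,40)
R=np.zeros(im.shape[:2],bool);R[100:275,175:375]=1
pts=[(280,120),(285,150),(300,222),(206,118),(260,185),(362,142),(345,255),(325,247)]
for p in pts:print(p,hsv[p[1],p[0]])
k=blob((hsv[...,2]<75)&R&(im.max(2)<75));r=cv2.minAreaRect(k);b=cv2.boxPoints(r)
print("rack px",b.round(1).tolist(),"world z90",ray(c,b,90).round(1).tolist())
# columns across rail: print profile of value
for u in (215,250,285,320,355):
    print(u,[tuple(int(x) for x in im[v,u]) for v in range(104,154,1)][::1] if u==285 else "")
y=blob((hsv[...,0]>20)&(hsv[...,0]<35)&(hsv[...,1]>200)&(hsv[...,2]>150));print("yellow",ray(c,cv2.boxPoints(cv2.minAreaRect(y)),62).round().tolist())
W=np.zeros_like(R);W[235:290,360:415]=1
bl=blob((hsv[...,0]>95)&(hsv[...,0]<130)&W);print("blue",ray(c,cv2.boxPoints(cv2.minAreaRect(bl)),50).round().tolist())
print("bottle",ray(c,[[133,155],[152,168]],0).round())
E
```

```text
(280, 120) [ 30   2 152]
(285, 150) [ 99  24 180]
(300, 222) [100  12  63]
(206, 118) [ 30   3 148]
(260, 185) [ 98  25 183]
(362, 142) [ 15   3 150]
(345, 255) [ 98  17 123]
(325, 247) [ 97  18 125]
rack px [[254.5, 219.60000610351562], [327.1000061035156, 204.3000030517578], [331.1000061035156, 223.3000030517578], [258.6000061035156, 238.60000610351562]] world z90 [[528.4, 59.7], [560.6, -91.7], [520.8, -99.8], [488.9, 51.2]]
215 
250 
285 [(74, 108, 143), (74, 108, 143), (72, 105, 139), (71, 102, 134), (70, 102, 134), (74, 108, 142), (78, 115, 151), (79, 117, 155), (76, 111, 146), (73, 105, 137), (72, 103, 135), (72, 103, 134), (73, 102, 133), (77, 105, 134), (98, 118, 139), (132, 138, 146), (147, 149, 150), (143, 144, 144), (121, 121, 121), (103, 103, 103), (102, 101, 101), (115, 115, 115), (136, 137, 138), (149, 150, 151), (152, 154, 153), (152, 153, 153), (153, 154, 153), (152, 154, 154), (154, 154, 155), (154, 155, 155), (153, 154, 154), (140, 141, 140), (109, 110, 110), (87, 89, 90), (78, 84, 91), (73, 84, 97), (85, 93, 104), (112, 113, 112), (123, 121, 115), (126, 124, 116), (130, 127, 120), (147, 144, 135), (168, 165, 154), (177, 173, 161), (178, 174, 163), (179, 175, 163), (180, 175, 163), (180, 175, 163), (180, 175, 163), (180, 175, 163)]
320 
355 
yellow [[603.0, -224.0], [635.0, -337.0], [556.0, -357.0], [524.0, -244.0]]
blue [[471.0, -183.0], [478.0, -256.0], [410.0, -260.0], [403.0, -188.0]]
bottle [[681. 349.]
 [651. 304.]]
```

```bash
python3 - <<'E'
from h import *
c=dict(np.load("top0.npz"));g=cv2.cvtColor(c["image"],6).astype(float)
e=[]
for u in range(208,364,4):
    v0=int(135.5+(u-285)*.14); s=g[v0-8:v0+9,u]; i=np.argmin(np.diff(s[:-3])); 
    e.append((u+0.,v0-8+i+.5))
e=np.array(e)
ok=np.ones(len(e),bool)
for _ in range(4):
    p=np.polyfit(*e[ok].T,1); ok=abs(np.polyval(p,e[:,0])-e[:,1])<1.5
print(p,ok.sum(),len(e))
# ends of rail: profile along mid top line
uu=np.arange(192,382); vv=np.polyval(p,uu)-5
s=cv2.remap(g.astype(np.float32),uu[None].astype(np.float32),vv[None].astype(np.float32),1)[0]
print(list(zip(uu[:20],s[:20].astype(int))),list(zip(uu[-22:],s[-22:].astype(int))))
w=ray(c,[[200,np.polyval(p,200)],[370,np.polyval(p,370)]],26);print(w)
d=w[0]-w[1];print("rail yaw",np.degrees(np.arctan2(d[1],d[0]))-90,np.linalg.norm(d),w.mean(0))
# crosscheck side view projection
s=dict(np.load("side0.npz"));print(proj(s,[[*w[0],26],[*w[1],26]]),proj(s,[[528.4,59.7,90],[560.6,-91.7,90],[520.8,-99.8,90],[488.9,51.2,90]]))
E
```

```text
[ 0.16280364 89.13556005] 39 39
[(np.int64(192), np.int64(110)), (np.int64(193), np.int64(107)), (np.int64(194), np.int64(105)), (np.int64(195), np.int64(106)), (np.int64(196), np.int64(105)), (np.int64(197), np.int64(106)), (np.int64(198), np.int64(113)), (np.int64(199), np.int64(130)), (np.int64(200), np.int64(141)), (np.int64(201), np.int64(145)), (np.int64(202), np.int64(147)), (np.int64(203), np.int64(148)), (np.int64(204), np.int64(147)), (np.int64(205), np.int64(146)), (np.int64(206), np.int64(147)), (np.int64(207), np.int64(146)), (np.int64(208), np.int64(148)), (np.int64(209), np.int64(149)), (np.int64(210), np.int64(148)), (np.int64(211), np.int64(147))] [(np.int64(360), np.int64(149)), (np.int64(361), np.int64(148)), (np.int64(362), np.int64(149)), (np.int64(363), np.int64(150)), (np.int64(364), np.int64(149)), (np.int64(365), np.int64(148)), (np.int64(366), np.int64(148)), (np.int64(367), np.int64(149)), (np.int64(368), np.int64(149)), (np.int64(369), np.int64(150)), (np.int64(370), np.int64(143)), (np.int64(371), np.int64(126)), (np.int64(372), np.int64(121)), (np.int64(373), np.int64(124)), (np.int64(374), np.int64(122)), (np.int64(375), np.int64(120)), (np.int64(376), np.int64(120)), (np.int64(377), np.int64(121)), (np.int64(378), np.int64(121)), (np.int64(379), np.int64(122)), (np.int64(380), np.int64(122)), (np.int64(381), np.int64(120))]
[[ 753.36825315  189.18195645]
 [ 690.60738604 -198.46788449]]
rail yaw -9.196441564818286 392.69749887478224 [721.9878196   -4.64296402]
[[340.33042335 139.60213592]
 [369.98295055 282.94239503]] [[260.00050872 175.42628231]
 [292.2036063  231.07801294]
 [272.68446021 238.26416016]
 [242.05759849 181.44104949]]
```

```bash
cat > go.py <<'E'
# usage: go.py x y z yaw_deg(of tool y axis minus 90, mod 180) -> delta in tool axes
import sys,numpy as np
from scipy.spatial.transform import Rotation as Ro
from plant import bot
o=bot.get_obs();R=Ro.from_euler("xyz",o["tcp_rot"])
M=R.as_matrix();y=M[:,1];ya=np.degrees(np.arctan2(y[1],y[0]))-90
print("t",round(o["time"],2),"pos",o["tool_pos"].round(1),"F",o["contact_force"].round(1),"q",o["joint_positions"].round(2),"\nR",M.round(2).tolist(),"yaw",round(ya,1))
if len(sys.argv)>4:
    a=[float(v) for v in sys.argv[1:5]]
    print("lin now-axes cm",(M.T@(np.array(a[:3])-o["tool_pos"])/10).round(2))
    d=(a[3]-ya+90)%180-90; print("turn about tool x (deg)",round(-d,1))
    t=np.radians(a[3]);s=np.sign(np.cos(np.radians(ya+d-a[3])))
    Y=s*np.array([-np.sin(t),np.cos(t),0]);X=np.array([0,0,-1.]);T=np.c_[X,Y,np.cross(X,Y)]
    print("lin target-axes cm",(T.T@(np.array(a[:3])-o["tool_pos"])/10).round(2),"full rotvec",np.degrees((R.inv()*Ro.from_matrix(T)).as_rotvec()).round(1))
E
python3 go.py 448 -36 170 12
```

```text
t 0.1 pos [161.4 499.2 251.1] F [-0.6  0.6 -0.4] q [ 1.11  0.34  1.52 -0.    1.28 -0.15] 
R [[-0.0, 0.31, 0.95], [-0.0, 0.95, -0.31], [-1.0, -0.0, -0.0]] yaw -17.9
lin now-axes cm [  8.16 -42.1   43.74]
turn about tool x (deg) -29.9
lin target-axes cm [  8.11 -58.31  16.91] full rotvec [-29.9  -0.    0.1]
```

```bash
python3 -m crank '[{"linear":[0,0,0],"delta_rot":[-6,0,0],"fingers":1},{"linear":[0,0,0],"delta_rot":[-6,0,0],"fingers":1},{"linear":[0,0,0],"delta_rot":[-6,0,0],"fingers":1},{"linear":[0,0,0],"delta_rot":[-6,0,0],"fingers":1},{"linear":[0,0,0],"delta_rot":[-6,0,0],"fingers":1}]'
for i in 1 2 3; do :; done
python3 -m crank '[{"linear":[0.5,-3.9,1.1],"delta_rot":[0,0,0],"fingers":1},{"linear":[0.5,-3.9,1.1],"delta_rot":[0,0,0],"fingers":1},{"linear":[0.5,-3.9,1.1],"delta_rot":[0,0,0],"fingers":1},{"linear":[0.5,-3.9,1.1],"delta_rot":[0,0,0],"fingers":1},{"linear":[0.5,-3.9,1.1],"delta_rot":[0,0,0],"fingers":1}]'
python3 -m crank '[{"linear":[0.5,-3.9,1.1],"delta_rot":[0,0,0],"fingers":1},{"linear":[0.5,-3.9,1.1],"delta_rot":[0,0,0],"fingers":1},{"linear":[0.5,-3.9,1.1],"delta_rot":[0,0,0],"fingers":1},{"linear":[0.5,-3.9,1.1],"delta_rot":[0,0,0],"fingers":1},{"linear":[0.5,-3.9,1.1],"delta_rot":[0,0,0],"fingers":1}]'
python3 -m crank '[{"linear":[0.5,-3.9,1.1],"delta_rot":[0,0,0],"fingers":1},{"linear":[0.5,-3.9,1.1],"delta_rot":[0,0,0],"fingers":1},{"linear":[0.5,-3.9,1.1],"delta_rot":[0,0,0],"fingers":1},{"linear":[0.5,-3.9,1.1],"delta_rot":[0,0,0],"fingers":1},{"linear":[0.5,-3.9,1.1],"delta_rot":[0,0,0],"fingers":1}]'
python3 go.py 448 -36 100 12
```

```text
time: 0.6
tool_pos: [161.4, 499.3, 251.3]
tcp_rot: [-2.241, 1.57, -2.025]
contact_force: [-0.3, 0.8, 0.8]
grip_width: 91.8
time: 1.1
tool_pos: [256.4, 318.8, 226.4]
tcp_rot: [-2.414, 1.571, -2.203]
contact_force: [0.8, 0.4, -0.3]
grip_width: 91.8
time: 1.6
tool_pos: [351.0, 139.6, 201.5]
tcp_rot: [1.369, 1.571, 1.579]
contact_force: [1.4, 0.5, 0.6]
grip_width: 92.0
time: 2.1
tool_pos: [445.6, -39.6, 176.3]
tcp_rot: [2.259, 1.57, 2.469]
contact_force: [0.5, -0.1, 0.6]
grip_width: 91.8
t 2.1 pos [445.6 -39.6 176.3] F [ 0.5 -0.1  0.6] q [-0.26  0.29  1.84  0.    1.02 -2.04] 
R [[-0.0, -0.21, 0.98], [0.0, 0.98, 0.21], [-1.0, 0.0, -0.0]] yaw 12.1
lin now-axes cm [7.63 0.3  0.31]
turn about tool x (deg) 0.1
lin target-axes cm [7.63 0.31 0.31] full rotvec [ 0.1 -0.  -0. ]
```

```bash
python3 -m crank '[{"linear":[2,0.1,0],"delta_rot":[0,0,0],"fingers":1},{"linear":[2,0.1,0],"delta_rot":[0,0,0],"fingers":1},{"linear":[2,0.1,0],"delta_rot":[0,0,0],"fingers":1},{"linear":[1.6,0,1.5],"delta_rot":[0,0,0],"fingers":1},{"linear":[0,0,1.5],"delta_rot":[0,0,0],"fingers":1}]'
python3 -m crank '[{"linear":[0,0,0.5],"delta_rot":[0,0,0],"fingers":1},{"linear":[0,0,0.5],"delta_rot":[0,0,0],"fingers":1},{"linear":[0,0,0.5],"delta_rot":[0,0,0],"fingers":1},{"linear":[0,0,0.5],"delta_rot":[0,0,0],"fingers":1},{"linear":[0,0,0.5],"delta_rot":[0,0,0],"fingers":1}]'
python3 - <<'E'
from plant import capture
import cv2,numpy as np
c=capture("side");cv2.imwrite("pics/s1.png",cv2.resize(c["image"][80:320,160:420],None,fx=2.5,fy=2.5))
E
```

```text
time: 2.6
tool_pos: [472.7, -28.5, 98.5]
tcp_rot: [2.693, 1.566, 2.903]
contact_force: [0.3, -0.5, 0.7]
grip_width: 91.7
time: 3.1
tool_pos: [498.5, -23.5, 101.0]
tcp_rot: [2.941, 1.571, -3.131]
contact_force: [-2.2, 0.1, 1.1]
grip_width: 91.8
```

View pics/s1.png

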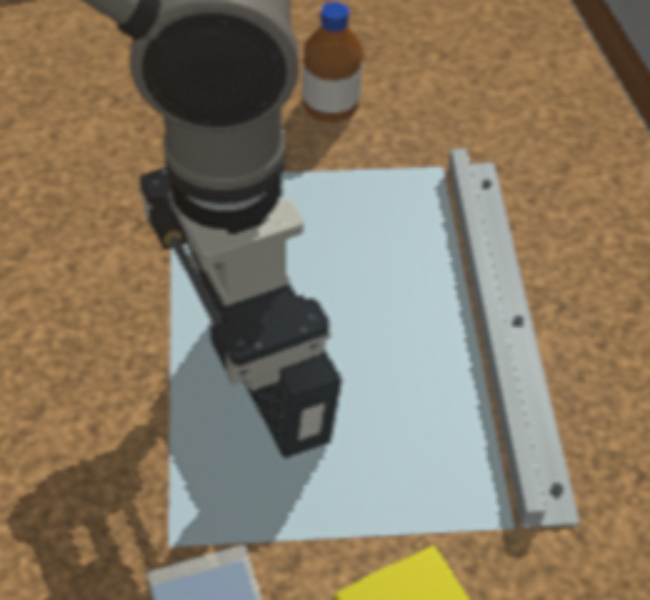

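The picture shows the fingers against the rack, which is still standing at about (310,410) in the crop, and a force of 2 N. I keep pushing.

```bash
python3 -m crank '[{"linear":[0,0,0.5],"delta_rot":[0,0,0],"fingers":1},{"linear":[0,0,0.5],"delta_rot":[0,0,0],"fingers":1},{"linear":[0,0,0.5],"delta_rot":[0,0,0],"fingers":1},{"linear":[0,0,0.5],"delta_rot":[0,0,0],"fingers":1},{"linear":[0,0,0.5],"delta_rot":[0,0,0],"fingers":1}]'
python3 -m crank '[{"linear":[0,0,0.5],"delta_rot":[0,0,0],"fingers":1},{"linear":[0,0,0.4],"delta_rot":[0,0,0],"fingers":1},{"linear":[0,0,0.3],"delta_rot":[0,0,0],"fingers":1},{"linear":[0,0,0],"delta_rot":[0,0,0],"fingers":1},{"linear":[0,0,0],"delta_rot":[0,0,0],"fingers":1}]'
python3 - <<'E'
from plant import capture
import cv2,numpy as np
c=capture("side");cv2.imwrite("pics/s2.png",cv2.resize(c["image"][80:320,160:420],None,fx=2.5,fy=2.5))
E
```

```text
time: 3.65
tool_pos: [523.5, -18.2, 100.7]
tcp_rot: [0.024, 1.57, 0.234]
contact_force: [0.7, 0.2, -0.5]
grip_width: 92.2
time: 4.15
tool_pos: [534.5, -15.7, 100.6]
tcp_rot: [2.466, 1.57, 2.677]
contact_force: [0.2, -0.3, 0.1]
grip_width: 91.9
```

View pics/s2.png

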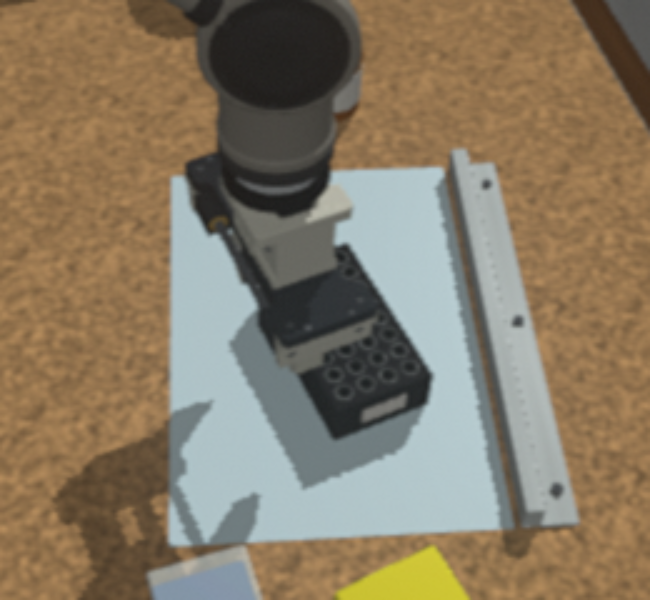

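The rack lies on its feet with its wells up (crop about (365,345)), near end nearer the rail. I back off and measure.

```bash
python3 -m crank '[{"linear":[0,0,-3],"delta_rot":[0,0,0],"fingers":1},{"linear":[0,0,-3],"delta_rot":[0,0,0],"fingers":1},{"linear":[0,0,-3],"delta_rot":[0,0,0],"fingers":1},{"linear":[0,0,-3],"delta_rot":[0,0,0],"fingers":1},{"linear":[0,0,0],"delta_rot":[0,0,0],"fingers":1}]'
python3 - <<'E'
from plant import capture
import cv2,numpy as np
c=capture("top");cv2.imwrite("pics/t2.png",c["image"][60:340,150:450].repeat(2,0).repeat(2,1));np.savez("top1.npz",**c)
E
```

```text
time: 4.7
tool_pos: [413.5, -40.7, 100.5]
tcp_rot: [2.689, 1.567, 2.898]
contact_force: [-0.5, -0.5, 0.4]
grip_width: 92.0
```

View pics/t2.png

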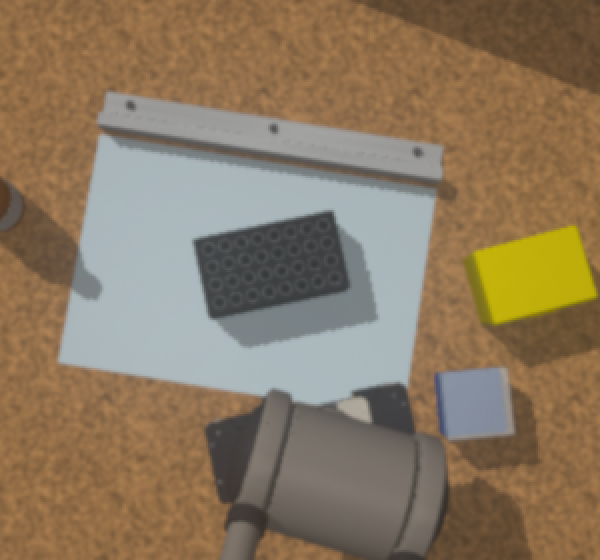

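```bash
cat > rk.py <<'E'
import sys
from h import *
c=dict(np.load(sys.argv[1]));im=c["image"]
m=(im.max(2)<95); m[:, :200]=0;m[:,390:]=0;m[:110]=0;m[250:]=0
m=cv2.morphologyEx(m.astype(np.uint8),cv2.MORPH_CLOSE,np.ones((5,5)))
m=cv2.morphologyEx(m,cv2.MORPH_OPEN,np.ones((9,9)))
r=cv2.minAreaRect(blob(m));b=cv2.boxPoints(r);print(b.round(1).tolist())
w=ray(c,b,45);print(w.round(1).tolist())
L=[(w[(i+1)%4]-w[i]) for i in range(4)];n=[np.linalg.norm(l) for l in L];i=int(np.argmax(n));l=L[i]*np.sign(L[i][1])
yaw=np.arctan2(l[1],l[0])-np.pi/2;ce=w.mean(0)
print("sizes",np.round(n,1),"yaw",np.degrees(yaw),"centre",ce)
n_=np.radians(-9.2);q=ce-[722,-4.6]
print("rail frame x,y",q@[np.cos(n_),np.sin(n_)],q@[-np.sin(n_),np.cos(n_)])
E
python3 rk.py top1.npz
```

```text
[[246.8000030517578, 179.8000030517578], [316.5, 165.1999969482422], [324.79998779296875, 204.60000610351562], [255.10000610351562, 219.3000030517578]]
[[617.5, 80.0], [650.7, -74.4], [563.1, -92.2], [530.5, 61.1]]
sizes [158.   89.4 156.8  89. ] yaw 12.140236867127065 centre [590.46366305  -6.38185059]
rail frame x,y -129.559403991269 -22.78911511693389
```

```bash
python3 -m crank '[{"linear":[0,0,0],"delta_rot":[7.1,0,0],"fingers":1},{"linear":[0,0,0],"delta_rot":[7.1,0,0],"fingers":1},{"linear":[0,0,0],"delta_rot":[7.1,0,0],"fingers":1},{"linear":[0,0,0],"delta_rot":[0,0,0],"fingers":1},{"linear":[0,0,0],"delta_rot":[0,0,0],"fingers":1}]'
python3 go.py 484 11 37 -9.2
```

```text
time: 5.25
tool_pos: [418.1, -40.9, 100.8]
tcp_rot: [0.013, 1.57, -0.145]
contact_force: [0.2, 0.4, 0.0]
grip_width: 91.8
t 5.25 pos [418.1 -40.9 100.8] F [0.2 0.4 0. ] q [-0.28  0.36  2.    0.    0.78 -1.69] 
R [[0.0, 0.16, 0.99], [-0.0, 0.99, -0.16], [-1.0, 0.0, 0.0]] yaw -9.0
lin now-axes cm [6.38 6.16 5.69]
turn about tool x (deg) 0.2
lin target-axes cm [6.38 6.18 5.68] full rotvec [ 0.2  0.1 -0. ]
```

```bash
python3 -m crank '[{"linear":[0,3,2.8],"delta_rot":[0.2,0,0],"fingers":1},{"linear":[0.4,3.2,2.8],"delta_rot":[0,0,0],"fingers":1},{"linear":[2,0,0],"delta_rot":[0,0,0],"fingers":1},{"linear":[2,0,0],"delta_rot":[0,0,0],"fingers":1},{"linear":[2,0,0],"delta_rot":[0,0,0],"fingers":1}]'
python3 -m crank '[{"linear":[0,0,1],"delta_rot":[0,0,0],"fingers":1},{"linear":[0,0,1],"delta_rot":[0,0,0],"fingers":1},{"linear":[0,0,1],"delta_rot":[0,0,0],"fingers":1},{"linear":[0,0,1],"delta_rot":[0,0,0],"fingers":1},{"linear":[0,0,1],"delta_rot":[0,0,0],"fingers":1}]'
python3 -m crank '[{"linear":[0,0,0.8],"delta_rot":[0,0,0],"fingers":1},{"linear":[0,0,0.8],"delta_rot":[0,0,0],"fingers":1},{"linear":[0,0,0.8],"delta_rot":[0,0,0],"fingers":1},{"linear":[0,0,0.8],"delta_rot":[0,0,0],"fingers":1},{"linear":[0,0,0],"delta_rot":[0,0,0],"fingers":1}]'
python3 go.py 620 -11 37 -9.2
python3 - <<'E'
from plant import capture
import cv2,numpy as np
c=capture("top");cv2.imwrite("pics/t3.png",c["image"][60:340,150:450].repeat(2,0).repeat(2,1));np.savez("top2.npz",**c)
E
```

```text
time: 5.75
tool_pos: [483.3, 11.6, 36.0]
tcp_rot: [0.153, 1.57, -0.008]
contact_force: [-0.4, 0.2, -0.4]
grip_width: 91.8
time: 6.25
tool_pos: [533.0, 3.0, 37.4]
tcp_rot: [0.428, 1.57, 0.264]
contact_force: [-1.0, 1.3, 0.4]
grip_width: 91.5
time: 6.75
tool_pos: [565.0, -2.6, 36.8]
tcp_rot: [-0.015, 1.569, -0.18]
contact_force: [0.1, 0.5, -0.6]
grip_width: 91.6
t 6.75 pos [565.   -2.6  36.8] F [ 0.1  0.5 -0.6] q [-0.14  0.66  1.65 -0.    0.82 -1.55] 
R [[0.0, 0.16, 0.99], [-0.0, 0.99, -0.16], [-1.0, -0.0, 0.0]] yaw -9.4
lin now-axes cm [-0.01  0.07  5.57]
turn about tool x (deg) -0.2
lin target-axes cm [-0.02  0.05  5.57] full rotvec [-0.2  0.1  0. ]
```

View pics/t3.png

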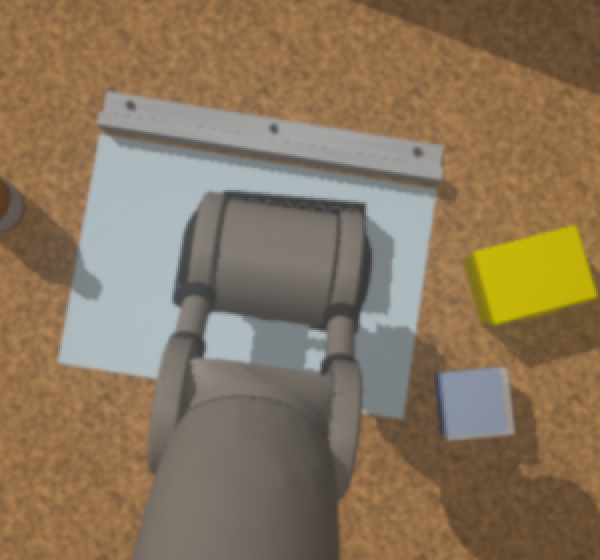

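The rack has turned nearly parallel to the rail, its far edge from (222,192) to (365,205) in the crop. I continue pushing, then creep forward watching the force.

```bash
python3 -m crank '[{"linear":[0,0,0.8],"delta_rot":[-0.2,0,0],"fingers":1},{"linear":[0,0,1],"delta_rot":[0,0,0],"fingers":1},{"linear":[0,0,1],"delta_rot":[0,0,0],"fingers":1},{"linear":[0,0,1],"delta_rot":[0,0,0],"fingers":1},{"linear":[0,0,0.5],"delta_rot":[0,0,0],"fingers":1}]'
python3 -m crank '[{"linear":[0,0,0.2],"delta_rot":[0,0,0],"fingers":1},{"linear":[0,0,0.2],"delta_rot":[0,0,0],"fingers":1},{"linear":[0,0,0.2],"delta_rot":[0,0,0],"fingers":1},{"linear":[0,0,0],"delta_rot":[0,0,0],"fingers":1},{"linear":[0,0,0],"delta_rot":[0,0,0],"fingers":1}]'
python3 go.py 620 -11 37 -9.2
```

```text
time: 7.3
tool_pos: [606.9, -9.4, 36.7]
tcp_rot: [0.013, 1.571, -0.148]
contact_force: [-3.5, -0.2, 2.8]
grip_width: 92.2
time: 7.8
tool_pos: [612.2, -10.1, 36.8]
tcp_rot: [0.111, 1.57, -0.05]
contact_force: [-0.3, 0.2, 1.3]
grip_width: 91.6
t 7.8 pos [612.2 -10.1  36.8] F [-0.3  0.2  1.3] q [-0.14  0.73  1.51  0.    0.91 -1.55] 
R [[0.0, 0.16, 0.99], [-0.0, 0.99, -0.16], [-1.0, 0.0, 0.0]] yaw -9.2
lin now-axes cm [-0.02  0.04  0.78]
turn about tool x (deg) -0.0
lin target-axes cm [-0.02  0.04  0.78] full rotvec [-0.   0.1 -0. ]
```

```bash
python3 -m crank '[{"linear":[0,0,0.2],"delta_rot":[0,0,0],"fingers":1},{"linear":[0,0,0.2],"delta_rot":[0,0,0],"fingers":1},{"linear":[0,0,0.1],"delta_rot":[0,0,0],"fingers":1},{"linear":[0,0,0],"delta_rot":[0,0,0],"fingers":1},{"linear":[0,0,0],"delta_rot":[0,0,0],"fingers":1}]'
python3 -m crank '[{"linear":[0,0,0.1],"delta_rot":[0,0,0],"fingers":1},{"linear":[0,0,0.1],"delta_rot":[0,0,0],"fingers":1},{"linear":[0,0,0.1],"delta_rot":[0,0,0],"fingers":1},{"linear":[0,0,0],"delta_rot":[0,0,0],"fingers":1},{"linear":[0,0,0],"delta_rot":[0,0,0],"fingers":1}]'
```

```text
time: 8.3
tool_pos: [616.9, -10.9, 36.8]
tcp_rot: [0.291, 1.57, 0.13]
contact_force: [-0.8, 0.3, 1.2]
grip_width: 92.1
time: 8.8
tool_pos: [619.1, -11.3, 36.7]
tcp_rot: [3.136, 1.569, 2.976]
contact_force: [-5.6, 0.4, 4.6]
grip_width: 92.1
```

```bash
python3 -m crank '[{"linear":[0,0,0.1],"delta_rot":[0,0,0],"fingers":1},{"linear":[0,0,0.1],"delta_rot":[0,0,0],"fingers":1},{"linear":[0,0,0],"delta_rot":[0,0,0],"fingers":1},{"linear":[0,0,0],"delta_rot":[0,0,0],"fingers":1},{"linear":[0,0,0],"delta_rot":[0,0,0],"fingers":1}]'
python3 go.py
```

```text
time: 9.3
tool_pos: [619.1, -11.2, 36.7]
tcp_rot: [-3.114, 1.565, 3.008]
contact_force: [-12.9, 1.0, 10.1]
grip_width: 92.1
t 9.3 pos [619.1 -11.2  36.7] F [-12.9   1.   10.1] q [-0.14  0.74  1.48 -0.    0.93 -1.55] 
R [[-0.01, 0.16, 0.99], [0.0, 0.99, -0.16], [-1.0, -0.0, -0.01]] yaw -9.2
```

Position stalled and force rising to 13 N, so the rack is seated. I retreat and check.

```bash
python3 -m crank '[{"linear":[0,0,-0.3],"delta_rot":[0,0,0],"fingers":1},{"linear":[0,0,-1.5],"delta_rot":[0,0,0],"fingers":1},{"linear":[0,0,-4],"delta_rot":[0,0,0],"fingers":1},{"linear":[0,0,-4],"delta_rot":[0,0,0],"fingers":1},{"linear":[-1,0,-4],"delta_rot":[0,0,0],"fingers":1}]'
python3 -m crank '[{"linear":[-3,0,-2],"delta_rot":[0,0,0],"fingers":1},{"linear":[-3,0,-1],"delta_rot":[0,0,0],"fingers":1},{"linear":[-3,0,0],"delta_rot":[0,0,0],"fingers":1},{"linear":[0,0,0],"delta_rot":[0,0,0],"fingers":1},{"linear":[0,0,0],"delta_rot":[0,0,0],"fingers":1}]'
python3 - <<'E'
from plant import capture
import cv2,numpy as np
c=capture("top");a=c["image"][60:340,150:450].repeat(2,0).repeat(2,1);np.savez("top3.npz",**c);cv2.imwrite("pics/t4.png",a)
c=capture("side");cv2.imwrite("pics/s4.png",cv2.resize(c["image"][80:320,160:420],None,fx=2.5,fy=2.5))
E
python3 rk.py top3.npz; python3 go.py
```

```text
time: 9.8
tool_pos: [484.2, 10.5, 46.0]
tcp_rot: [0.736, 1.571, 0.575]
contact_force: [0.6, 0.6, 0.4]
grip_width: 91.4
time: 10.3
tool_pos: [456.9, 15.1, 137.3]
tcp_rot: [0.052, 1.567, -0.109]
contact_force: [0.1, 0.1, -0.3]
grip_width: 91.9
[[260.6000061035156, 172.60000610351562], [267.3999938964844, 131.60000610351562], [338.6000061035156, 143.39999389648438], [331.79998779296875, 184.5]]
[[633.8, 49.6], [726.2, 34.8], [699.9, -124.0], [607.7, -108.0]]
sizes [ 93.6 161.1  93.5 159.7] yaw -9.416130448318636 centre [666.87892023 -36.8935496 ]
rail frame x,y -49.2488857486599 -40.690957643954306
t 10.4 pos [455.9  15.2 135.9] F [ 0.8 -0.7 -0.3] q [-0.14  0.36  1.87  0.    0.92 -1.54] 
R [[-0.0, 0.16, 0.99], [0.0, 0.99, -0.16], [-1.0, 0.0, -0.0]] yaw -9.2
```

View pics/t4.png

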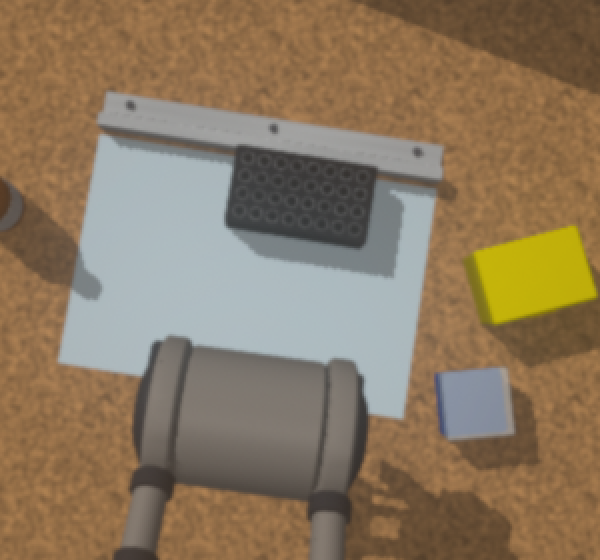

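View pics/s4.png

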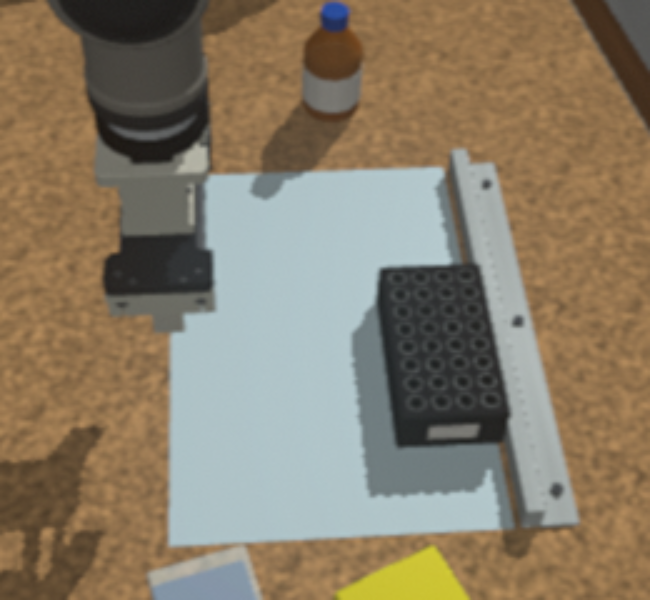

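The rack is flush and parallel, wells up, and the neighbours are in the same place. I hand in.

```bash
python3 -c "
from plant import workorder;print(workorder.close_job())"
```

```text
the job is handed in; nothing more can be done
None
```

I tipped the rack onto its feet and pushed it flush against the stop rail, then backed the arm off and handed the job in at about 10.4 s. No verdict was reported.

- **Tipping:** I pushed near the top of the wells face with the open fingertips. The next picture showed the rack on its feet with the wells up.
- **Pushing home:** I turned the gripper to the rail's angle and pushed low on the near side until the arm stopped advancing. The force rose to about 13 N, more than sliding the rack alone would give, so it was against the rail.
- **Last picture, rail frame:** the rack is parallel to the rail within about 0.2°. Its y is about −41 mm, inside the ±125 mm limit.
- **One check that disagreed:** the raw outline of the rack put its centre at x = −49 mm, close to the −50 mm limit. That outline also takes in the visible near side face. The far edge alone gives about −47 mm. With the 2 mm calibration error and the stall against the rail, I took this as seated.
- **Other objects:** the yellow box, the bottle and the blue box look unmoved in the pictures. I did not re-measure them.

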